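# Turn the parts carousel to the green carton

### The job

The stockroom carousel on the bench carries small goods. Push its notched rim round with the fingertips until the green-marked carton stands at the front, centred behind the yellow arrow on the carousel's fixed foot, and leave the carousel at rest. Keep the fingers out of the compartments, do not touch the goods, and leave the bin and the tin on the table where they are.

Things in the scene. Friction and masses are not known exactly. Their poses are not given: they have to be found in the camera images.
- foot: Fixed dark steel foot of the carousel. Origin on the bench at the turning axis, z up. Disc of radius 90 mm under the tray; a tongue 34 mm wide, 8 mm high runs out along the foot's -x axis (the carousel's front, roughly towards the robot) (black) to 200 mm from the axis, past the tray's rim, and bears the yellow arrow.
- arrow (a point): Middle of the yellow arrow head on the foot's tongue, 179 mm from the turning axis, 10 mm above the bench; it points at the tray.
- tray: Turning tray of blue and grey plastic, turns either way about the vertical axis through its origin (on the bench, same place as the foot's); its axes turn with it. Goods floor 30 mm above the bench, radius 99 mm; thin dividers up to 65 mm above the bench at 45 degrees to its x and y axes make four compartments. The bearing drags about 1 N at the rim and stops almost at once when the push ends.
- lobe (a point): One of six alike grey rim lobes, at 0, 60, .. 300 degrees from the tray's x axis; this one (0 degrees) at its outer end, 155 mm from the axis, on its top, 50 mm above the bench. Lobes are 76 mm wide tangentially, sides parallel to their centre line, underside 20 mm above the bench.
- notch (a point): One of six alike open notches between the lobes, at 30, 90, .. 330 degrees from the tray's x axis; this one (30 degrees) at 142 mm radius, 50 mm above the bench. About 66 mm wide there, inner wall at 118 mm radius, open outwards and down to the bench (10 mm high arrow at the front). A fingertip put down in it pushes the side of the next lobe.
- green_carton: The marked item: white carton with green top and green band, 44 x 44 x 45 mm high, 0.15 kg, origin at the centre of its underside, loose in a compartment on the tray floor about 62 mm from the axis; it rides round with the tray.
- orange_carton: Brown carton with orange top and band, 44 x 44 x 45 mm high, origin at the centre of its underside, loose in another compartment, about 62 mm from the axis.
- jar: White jar with black lid, 42 mm diameter, 45 mm high, origin at the centre of its underside, loose in another compartment, about 62 mm from the axis. The fourth compartment is empty.
- parts_bin: Open blue parts bin standing on the bench to one side of the carousel, 90 x 100 x 50 mm high, origin at the centre of its underside.
- tin: Tin with white paper label standing on the bench to the other side of the carousel, 68 mm diameter, 60 mm high, origin at the centre of its underside.
Not all that is in view belongs to the job. What is meant by the orange_carton is not blue, and is the smaller of those in its own colour.

How it is judged:
At the end, for the whole second after the job is handed in: The green-marked carton stands at the front, its centre within 12 mm sideways of the arrow's centre line; the tray is at rest, and both cartons and the jar stand upright in it (x of green_carton in the frame of foot below -0.03 m and y of green_carton in the frame of foot between -0.012 and 0.012 m and angular speed of tray below 0.05 rad/s and horizontal distance between each of green_carton, orange_carton, jar and tray below 0.1 m and height (world z) of green_carton between 0.024 and 0.036 m and angle between each of green_carton, orange_carton, jar's own z axis and vertical below 0.1 rad and linear speed of each of green_carton, orange_carton, jar below 0.02 m/s and height (world z) of orange_carton between 0.024 and 0.036 m and height (world z) of jar between 0.024 and 0.036 m); the robot touches nothing.
It fails at once if the green-marked carton is lifted, tipped or touched by the robot (over 1 N) (height (world z) of green_carton above 0.045 m or angle between green_carton's own z axis and vertical above 0.3 rad or contact force between green_carton and the fingers above 1 N or contact force between green_carton and the arm above 1 N).
It fails at once if the orange-marked carton is lifted, tipped or touched by the robot (over 1 N) (height (world z) of orange_carton above 0.045 m or angle between orange_carton's own z axis and vertical above 0.3 rad or contact force between orange_carton and the fingers above 1 N or contact force between orange_carton and the arm above 1 N).
It fails at once if the jar is lifted, tipped or touched by the robot (over 1 N) (height (world z) of jar above 0.045 m or angle between jar's own z axis and vertical above 0.3 rad or contact force between jar and the fingers above 1 N or contact force between jar and the arm above 1 N).
It fails at once if the bin or the tin on the table is shifted more than 15 mm or tipped (distance of any of parts_bin, tin from where it was at the start of the episode above 0.015 m or angle between any of parts_bin, tin's own z axis and vertical above 0.2 rad).
It fails at once if the fingers reach down into the compartments instead of pushing the rim (horizontal distance between the grasp point and tray below 0.09 m and height (world z) of the grasp point below 0.085 m).
It also fails if it takes over 67 s, if anything falls off the work surface, if the arm or the gripper's body presses on something with over 40 N, if the wrist force passes 120 N, or if a joint passes its speed limit or range.

### The arm

A 6-joint arm with a two-finger parallel gripper is mounted at the origin on the work surface. World frame = base frame: x ahead of the robot, y to its left, z up, the work surface at z = 0. Lengths are in m, angles in rad, forces in N, time in s.
With the tool pointing down it reaches from about 0.325 to 0.75 m from the base axis. Payload 7.6 kg.
Tool frame: the origin (TCP) lies midway between the tips of the shut fingers; the grasp point (between the pads) lies 19 mm behind it; z points along the fingers, y is the direction in which the jaws open and shut (so a half turn about z gives the same grasp; the last joint's range is limited). The gripper opens to 85 mm and grips with 20 to 120 N. Pads are 22 mm wide; open, the fingers measure 114 mm over their backs; the gripper's body (76 mm by 85 mm) begins 54 mm behind the grasp point. The pads swing forward as they close: fully open they stand 13 mm farther back than shut.
Start: joints at [1.24, 0.052, 1.401, -0, 1.689, -0.07], TCP at [0.135, 0.507, 0.231] pointing down, gripper open.
Joint ranges: [-2.9, 2.9], [-0.91, 2.17], [0.12, 2.37], [-1.06, 4.2], [0.26, 2.73], [-2.93, 2.93]. Speed limits (rad/s): [2.57, 2.57, 3.01, 3.14, 3.14, 3.14].

### API

Orientations are given as a 3x3 rotation matrix whose columns are the frame's x, y, z axes.
In Python, from plant import arm, optics, ticket gives the robot as it stands. The module is installed in compiled form; this text tells all that it offers.
- The arm moves only by the shell command python3 -m crank 'ROWS' [OPENING] [FORCE]. ROWS is JSON, one flat list of numbers, 6 for each row, row after row: the shift along the world's x, y, z in cm, then the turn, a rotation vector about the world's x, y, z in rad. A call has exactly 8 rows; each row shifts and turns the pose as measured when the row begins; what a row does not reach is not made up. A row lasts 1/8 s, in which the tool goes at most 62.5 mm and 10.7 degrees, less where a joint would pass 70% of its speed; a pose out of reach is approached as far as the arm can. A call with a gripper value outside its range is refused whole. OPENING is the opening, from 0 (shut) to 1 (fully open), set as the call begins (- or left out, the last holds). The fingers move at their own pace and stop on an object; FORCE is the grip in N (left out, the last holds). Time passes only in rows, so rows that do not move let the fingers close, or fill a call up. It gives the time, the measured TCP pose, the force and the opening at its end, in the units of the state.
- arm.state(): the state, without advancing time (a new reading comes with each control period).
- optics.grab_frame(name): name is "scene" or "top" or "wrist"; returns a dict with "pixels" (480x640x3 uint8, red, green, blue), "vfov" (degrees; the focal length in pixels is half the picture's height over the tangent of half this angle, whatever the lens; pixels are square), "cx", "cy" (the principal point, pixels), "rvec" (rotation vector, rad) and "tvec" (3), from world to camera coordinates, as OpenCV has them. Camera axes: x right, y down, z forward; pixel columns grow to the right and rows downward; lengths in m; the calibration is good to about 2 mm. The wrist camera is an equidistant fisheye: a pixel r from the principal point sees the ray r / f radians off the axis. A picture is of the moment at which its call begins. There is no depth.
- ticket.finish_job(): hands the job in, once; it reports no verdict.
Trained networks look in a picture, given as the dict that the camera call returned (one of the last four; its "shot" number tells which), for a name from the list of things; names that differ only in an ending like _2 or _b are one class to them, and where a whole thing is asked for, a point or a joint stands for the part that bears it (a point fixed in the world has none). Each returns a list of dicts, best first, with "p" (0 to 1); they miss things now and then, are a little off and sometimes report something else, mostly with a low value. They report only what shows in the picture. A call takes as long as a camera call. They do not tell look-alikes from the thing itself.
- optics.search_frame(target, picture): "at" ([column, row] in pixels, amid what is visible of it).
- optics.masks_of(target, picture): "mask" (480x640 bool, what is visible of it) and "at" ([column, row] in pixels, amid what is visible of it).
- optics.landmark_of(target, picture): "at" ([column, row] in pixels: a listed point, or the origin of a listed thing).
The state is a dict: "time_s": time; "joint_positions": joint angles; "dq": joint speeds; "joint_efforts": joint torques, N m; "position": TCP position; "ee_rot": TCP orientation; "contact_force": force on the tool from outside, world axes, zero at the start; "torque": the same for the moment, N m; "gripper_width": finger opening in m.
Only numpy, scipy, OpenCV 4.12 (cv2) and the standard library are available. Lean on these libraries where they do the work, as an engineer would, in place of code of your own. Each camera call takes 0.05 s, during which the arm holds its last target. There are 200 camera calls.

## Working session

There is one attempt and no reset: what is moved stays moved. The work goes in short steps, Python scripts to look and compute and a shell command to move; the robot and the scene stay as the last step left them, time stands still between calls to the robot, and variables do not carry over. Pictures are saved under pics/ and viewed, about 8 in all and at most 12, crops included, and the job is handed in when it is done.

```bash
mkdir -p pics; cat > h.py <<'E'
import numpy as np, cv2
from plant import arm, optics, ticket
def K(p):
    f=240/np.tan(np.radians(p["vfov"])/2); return f
def onplane(p,at,z):
    f=K(p); R=cv2.Rodrigues(np.array(p["rvec"],float))[0]; t=np.array(p["tvec"],float).ravel()
    d=R.T@np.array([(at[0]-p["cx"])/f,(at[1]-p["cy"])/f,1]); c=-R.T@t
    return c+d*(z-c[2])/d[2]
def proj(p,X):
    f=K(p); R=cv2.Rodrigues(np.array(p["rvec"],float))[0]; t=np.array(p["tvec"],float).ravel()
    q=R@np.array(X)+t; return [p["cx"]+f*q[0]/q[2],p["cy"]+f*q[1]/q[2]]
def save(p,n): cv2.imwrite("pics/"+n,p["pixels"][:,:,::-1])
E
python3 - <<'E'
from h import *
np.set_printoptions(precision=3,suppress=True)
Z=dict(foot=0,arrow=.01,tray=0,lobe=.05,notch=.05,green_carton=.03,orange_carton=.03,jar=.03,parts_bin=0,tin=0)
ims=[]
for n in("top","scene"):
    p=optics.grab_frame(n); ims.append(p["pixels"]); save(p,n+"0.png")
    for k,z in Z.items():
        for r in optics.landmark_of(k,p)[:7]:
            print(n,k,round(r["p"],2),np.array(r["at"]).round(),onplane(p,r["at"],z))
s=arm.state();print(s["time_s"],s["position"],s["ee_rot"])
E
```

```text
top arrow 0.92 [384. 336.] [ 0.424 -0.127  0.01 ]
top tray 0.91 [374. 252.] [ 0.597 -0.112  0.   ]
top lobe 0.61 [360. 173.] [ 0.752 -0.084  0.05 ]
top notch 0.9 [330. 196.] [ 0.704 -0.023  0.05 ]
top notch 0.58 [347. 259.] [ 0.576 -0.055  0.05 ]
top notch 0.42 [514. 255.] [ 0.579 -0.386  0.05 ]
top green_carton 0.86 [369. 218.] [ 0.662 -0.102  0.03 ]
top orange_carton 0.9 [409. 246.] [ 0.602 -0.182  0.03 ]
top orange_carton 0.86 [432. 146.] [ 0.811 -0.238  0.03 ]
top orange_carton 0.83 [497. 186.] [ 0.724 -0.366  0.03 ]
top jar 0.82 [347. 257.] [ 0.582 -0.056  0.03 ]
top parts_bin 0.56 [514. 254.] [ 0.588 -0.403  0.   ]
top parts_bin 0.43 [375. 252.] [ 0.595 -0.115  0.   ]
top parts_bin 0.31 [358. 174.] [ 0.762 -0.085  0.   ]
top tin 0.71 [246. 255.] [0.593 0.151 0.   ]
scene arrow 0.42 [329. 189.] [ 0.416 -0.14   0.01 ]
scene tray 0.8 [285. 223.] [ 0.589 -0.124  0.   ]
scene lobe 0.56 [236. 240.] [ 0.751 -0.099  0.05 ]
scene notch 0.9 [276. 245.] [ 0.705 -0.028  0.05 ]
scene notch 0.23 [335. 192.] [ 0.466 -0.08   0.05 ]
scene notch 0.17 [376. 280.] [0.649 0.185 0.05 ]
scene green_carton 0.82 [265. 230.] [ 0.668 -0.104  0.03 ]
scene green_carton 0.47 [377. 281.] [0.63  0.175 0.03 ]
scene orange_carton 0.8 [171. 203.] [ 0.75  -0.337  0.03 ]
scene orange_carton 0.79 [262. 208.] [ 0.615 -0.173  0.03 ]
scene orange_carton 0.7 [168. 243.] [ 0.842 -0.213  0.03 ]
scene jar 0.83 [306. 222.] [ 0.582 -0.061  0.03 ]
scene parts_bin 0.63 [210. 183.] [ 0.6   -0.389  0.   ]
scene parts_bin 0.42 [374. 279.] [0.601 0.149 0.   ]
scene tin 0.63 [374. 278.] [0.598 0.147 0.   ]
1.1 [0.135 0.507 0.231] [[-0.966  0.258  0.   ]
 [ 0.258  0.966  0.   ]
 [-0.     0.    -1.   ]]
```

View pics/top0.png

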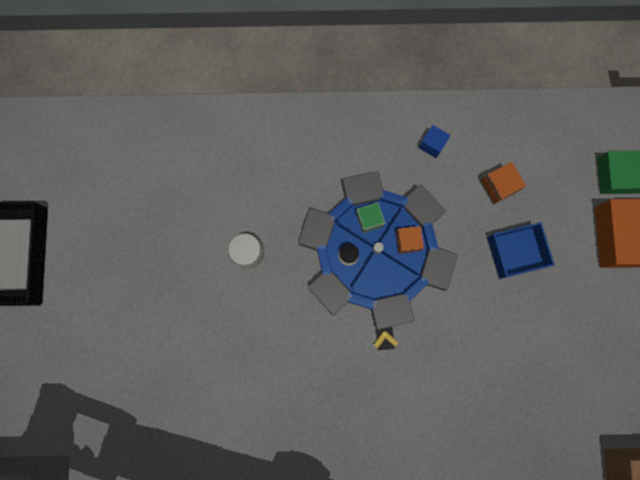

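View pics/scene0.png

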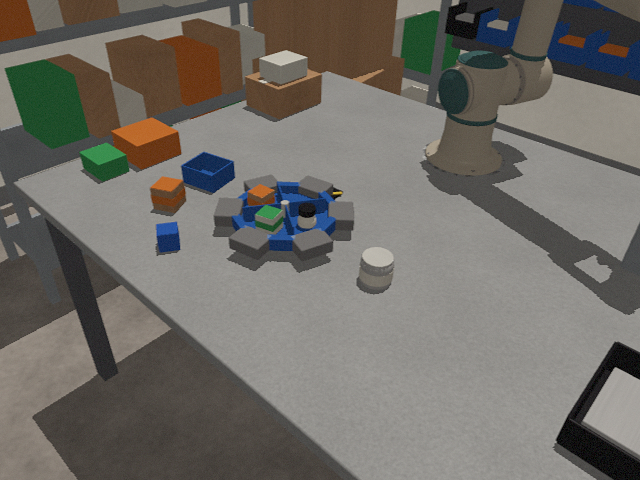

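Top view: the carousel hub is at about (378,247). The green-topped carton on the tray is at (370,215), nearly opposite the yellow arrow at (385,340). The tin is at (245,250) and the bin at (520,250).

- **Green candidates:** carton on the tray (370,215) and a large green box at (620,172). I choose the one on the tray.
- **Orange candidates:** the one on the tray (410,238), a block at (502,182) and a big box at (622,232). The one on the tray is it.

Next I'll refine the axis and angles and check a close crop.

```bash
cat >> h.py <<'E'
def measure(show=None):
    p=optics.grab_frame("top"); hsv=cv2.cvtColor(p["pixels"],cv2.COLOR_RGB2HSV)
    ax=AX; G=[r for r in optics.landmark_of("green_carton",p)]
    m=((hsv[:,:,0]>45)&(hsv[:,:,0]<75)&(hsv[:,:,1]>130)&(hsv[:,:,2]>60)).astype(np.uint8)
    u=proj(p,[ax[0],ax[1],.05]); yy,xx=np.mgrid[:480,:640]; m[(xx-u[0])**2+(yy-u[1])**2>55**2]=0
    M=cv2.moments(m,True); c=[M["m10"]/max(M["m00"],1),M["m01"]/max(M["m00"],1)]
    out={"blob":onplane(p,c,.072)[:2],"area":M["m00"]}
    if G: out["net"]=onplane(p,G[0]["at"],.03)[:2]
    if show: cv2.imwrite("pics/"+show,cv2.resize(p["pixels"][int(u[1])-100:int(u[1])+110,int(u[0])-140:int(u[0])+140,::-1],None,fx=2.5,fy=2.5))
    return p,out
AX=np.array([.597,-.116])
E
python3 - <<'E'
from h import *
np.set_printoptions(precision=4,suppress=True)
p,o=measure("crop1.png"); print(o)
hsv=cv2.cvtColor(p["pixels"],cv2.COLOR_RGB2HSV); print([hsv[y,x] for x,y in[(370,215),(393,311),(420,265)]])
# blue tray + white hub
b=((hsv[:,:,0]>100)&(hsv[:,:,0]<125)&(hsv[:,:,1]>140)).astype(np.uint8)
b[:, :290]=0;b[:,470:]=0;b[:170]=0;b[325:]=0
pts=np.argwhere(b)[:,::-1].astype(np.float32); c,r=cv2.minEnclosingCircle(pts); print("blue circle",c,r,onplane(p,c,.04))
for n in range(2):
    q=optics.grab_frame(["top","scene"][n])
    for k,z in(("arrow",.01),("tray",0)):
        for t in(optics.landmark_of(k,q))[:1]: print(k,onplane(q,t["at"],z))
y=((hsv[:,:,0]>20)&(hsv[:,:,0]<34)&(hsv[:,:,1]>120)&(hsv[:,:,2]>90)).astype(np.uint8)
a=np.argwhere(y[325:355,370:400])+[325,370]; print("yellow",a.mean(0)[::-1],a.min(0),a.max(0),onplane(p,a.mean(0)[::-1],.01))
# finger clearance
E
```

```text
{'blob': array([ 0.6589, -0.1019]), 'area': 333.0, 'net': array([ 0.6661, -0.1053])}
[array([ 67, 131, 115], dtype=uint8), array([10,  8, 98], dtype=uint8), array([109, 176, 126], dtype=uint8)]
blue circle (377.5137023925781, 249.17123413085938) 60.514034271240234 [ 0.5962 -0.1166  0.04  ]
arrow [ 0.421  -0.1282  0.01  ]
tray [ 0.6013 -0.1154  0.    ]
arrow [ 0.4229 -0.1266  0.01  ]
tray [ 0.5929 -0.1233  0.    ]
yellow [384.753  339.0663] [331 375] [347 396] [ 0.4183 -0.1284  0.01  ]
```

View pics/crop1.png

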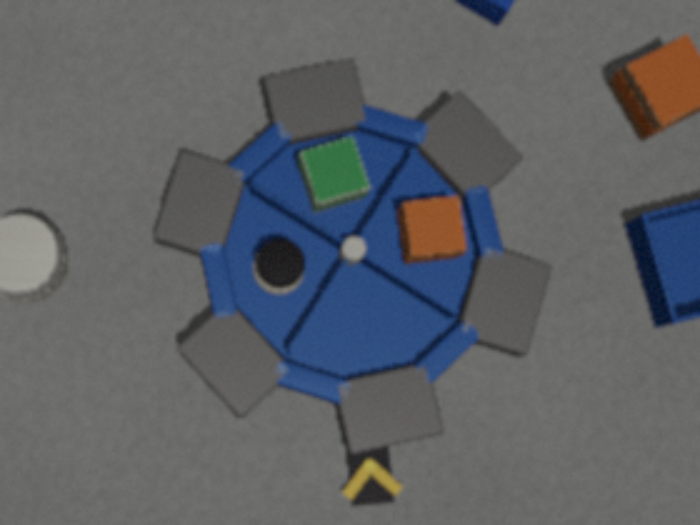

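The crop confirms the choice: the green carton is at world (0.660,-0.1025). The axis is at (0.5965,-0.117) and the front is at 183.6°, so the tray needs about +171° CCW. I'll enter the left notch at 104.5°, with the TCP at about (0.560,0.022) and the fingers shut.

```bash
python3 -m crank '[4,-4.5,0,0,0,0, 4,-4.5,0,0,0,0, 4,-4.5,0,0,0,0, 4,-4.5,0,0,0,0, 4,-4.5,0,0,0,0, 4,-4.5,0,0,0,0, 4,-4.5,0,0,0,0, 4,-4.5,0,0,0,0]' 0 40
```

```text
time_s: 2.5
position: [0.4607, 0.1372, 0.2319]
ee_rot: [[-0.968, 0.25, 0.004], [0.25, 0.968, 0.002], [-0.003, 0.003, -1.0]]
contact_force: [0.3, 1.0, 0.1]
gripper_width: -0.0001
```

```bash
python3 -m crank '[3.3,-3.8,0,0,0,0, 3.3,-3.8,0,0,0,0, 3.3,-3.8,0,0,0,0, 0,0,-3,0,0,0, 0,0,-3,0,0,0, 0,0,-3,0,0,0, 0,0,-1.5,0,0,0, 0,0,0,0,0,0]'
cat > view.py <<'E'
import sys; from h import *
p,o=measure(sys.argv[1] if len(sys.argv)>1 else None)
f=np.arctan2(-.011,-.1765); g=o.get("net",o["blob"]); 
for k in("blob","net"):
    if k in o: d=o[k]-AX; print(k,o[k].round(4),"deg to front",round(np.degrees((f-np.arctan2(d[1],d[0]))%(2*np.pi)),1),"lat mm",round(1e3*float(d@[-np.sin(f),np.cos(f)]),1), "area",o["area"])
s=arm.state();t=s["position"][:2]-AX;print("tcp",np.round(s["position"],4),"r",np.hypot(*t).round(4),"ang",np.degrees(np.arctan2(t[1],t[0]))%360,s["contact_force"])
E
sed -i 's/^AX=.*/AX=np.array([.5965,-.117])/' h.py
python3 view.py crop2.png
```

```text
time_s: 3.5
position: [0.5648, 0.0141, 0.1241]
ee_rot: [[-0.966, 0.257, 0.006], [0.257, 0.966, 0.002], [-0.005, 0.003, -1.0]]
contact_force: [-0.3, 0.9, 0.7]
gripper_width: -0.0
blob [ 0.659  -0.1021] deg to front 170.1 lat mm -11.0 area 332.0
net [ 0.6626 -0.1005] deg to front 169.5 lat mm -12.4 area 332.0
tcp [0.5657 0.0141 0.1259] r 0.1346 ang 103.2327090265344 [-0.40545729  0.0735581   0.73115593]
```

View pics/crop2.png

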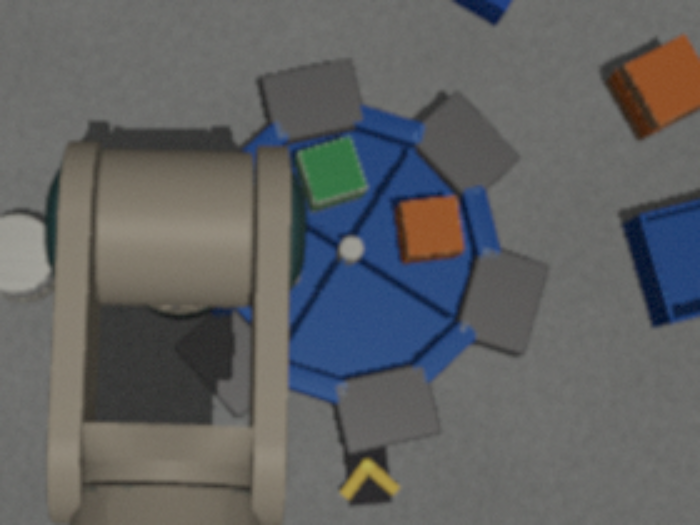

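The arm hides the left notch in this view. The tray is unmoved, with the green carton at (333,172) in the crop, and the TCP is 10 mm too far in. I'll shift it out, then go down.

```bash
python3 -m crank '[-0.5,0.9,0,0,0,0, 0,0,-2,0,0,0, 0,0,-2,0,0,0, 0,0,-2,0,0,0, 0,0,-1.8,0,0,0, 0,0,-1,0,0,0, 0,0,-0.9,0,0,0, 0,0,0,0,0,0]'; python3 view.py
```

```text
time_s: 4.6
position: [0.5636, 0.0266, 0.0342]
ee_rot: [[-0.967, 0.255, 0.023], [0.255, 0.967, 0.002], [-0.022, 0.008, -1.0]]
contact_force: [0.4, 0.4, -0.1]
gripper_width: 0.0
blob [ 0.659  -0.1021] deg to front 170.2 lat mm -11.0 area 326.0
net [ 0.6629 -0.0986] deg to front 168.1 lat mm -14.2 area 326.0
tcp [0.5643 0.0265 0.0352] r 0.1471 ang 102.65653469540328 [0.22271933 0.3416193  1.22424138]
```

```bash
python3 -m crank '[-1.7,-0.6,-0.3,0,0,0, -1.6,-0.8,-0.3,0,0,0, -1.5,-0.9,0,0,0,0, -1.4,-1.1,0,0,0,0, -1.3,-1.2,0,0,0,0, -1.1,-1.4,0,0,0,0, -0.9,-1.5,0,0,0,0, -0.7,-1.6,0,0,0,0]'; python3 view.py
```

```text
time_s: 5.7
position: [0.4642, -0.0669, 0.0355]
ee_rot: [[-0.967, 0.253, 0.04], [0.253, 0.967, 0.003], [-0.038, 0.013, -0.999]]
contact_force: [0.6, 0.6, -0.0]
gripper_width: -0.0003
blob [ 0.6274 -0.0608] deg to front 122.4 lat mm -54.2 area 288.0
net [ 0.6277 -0.059 ] deg to front 121.8 lat mm -56.0 area 288.0
tcp [ 0.464  -0.0676  0.0354] r 0.1414 ang 159.55393194373562 [ 0.50256793  0.0219113  -0.04059853]
```

```bash
python3 -m crank '[-0.6,-1.7,-0.2,0,0.01,0, -0.4,-1.7,-0.2,0,0.01,0, -0.1,-1.8,-0.1,0,0.01,0, 0.1,-1.8,-0.1,0,0.01,0, 0.3,-1.7,-0.1,0,0.01,0, 0.5,-1.7,-0.1,0,0,0, 0.7,-1.6,-0.1,0,0,0, 0.9,-1.5,0,0,0,0]'; python3 view.py
```

```text
time_s: 6.8
position: [0.4794, -0.2099, 0.0258]
ee_rot: [[-0.967, 0.255, -0.013], [0.255, 0.967, 0.004], [0.014, 0.0, -1.0]]
contact_force: [-0.5, 0.4, 0.3]
gripper_width: -0.0002
blob [ 0.5706 -0.0627] deg to front 68.0 lat mm -55.8 area 102.0
net [ 0.5698 -0.0602] deg to front 68.4 lat mm -58.3 area 102.0
tcp [ 0.4798 -0.2106  0.0261] r 0.1496 ang 218.72857714108184 [ 0.81506432 -0.02142145  0.15524109]
```

```bash
python3 -m crank '[1.3,-1.2,0,0,0,0, 1.5,-1.0,0,0,0,0, 1.5,-0.9,0,0,0,0, 1.6,-0.8,0,0,0,0, 1.6,-0.6,0,0,0,0, 1.7,-0.4,0,0,0,0, 1.3,-0.1,0,0,0,0, 0.8,0,0,0,0,0]'; python3 view.py crop3.png
```

```text
time_s: 7.9
position: [0.5926, -0.2611, 0.0232]
ee_rot: [[-0.966, 0.256, -0.021], [0.256, 0.967, 0.006], [0.022, 0.0, -1.0]]
contact_force: [-1.3, -0.9, 0.6]
gripper_width: -0.0002
blob [ 0.5282 -0.1145] deg to front 5.6 lat mm -6.7 area 63.0
tcp [ 0.5928 -0.2609  0.0233] r 0.144 ang 268.53782570921817 [0.46576649 0.86466535 0.16252836]
```

View pics/crop3.png

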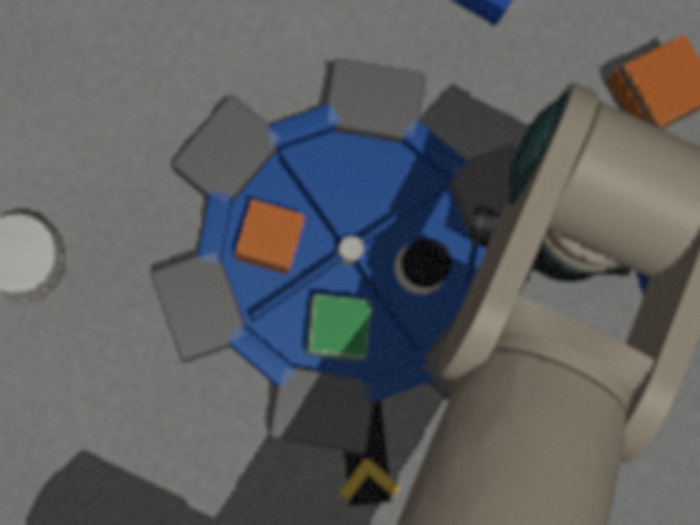

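The green top is at (339,325) in the crop, partly shaded by the arm. That leaves about 13°, and the tool-angle tally (157° turned) agrees. I'll push gently for the rest.

```bash
python3 -m crank '[0.9,0,0.1,0,0,0, 0.9,0.1,0,0,0,0, 0.7,0.1,0,0,0,0, 0.4,0.1,0,0,0,0, 0.2,0,0,0,0,0, 0,0,0,0,0,0, 0,0,0,0,0,0, 0,0,0,0,0,0]'; python3 view.py crop4.png
```

```text
time_s: 9.0
position: [0.6251, -0.2575, 0.0242]
ee_rot: [[-0.966, 0.256, -0.021], [0.256, 0.967, 0.006], [0.022, 0.0, -1.0]]
contact_force: [-1.0, -0.1, 0.4]
gripper_width: 0.0001
blob [ 0.5346 -0.121 ] deg to front 359.8 lat mm 0.2 area 307.0
net [ 0.5299 -0.1177] deg to front 3.0 lat mm -3.5 area 307.0
tcp [ 0.6251 -0.2575  0.0242] r 0.1434 ang 281.498949794747 [-0.60860191  0.63125447 -0.4622968 ]
```

View pics/crop4.png

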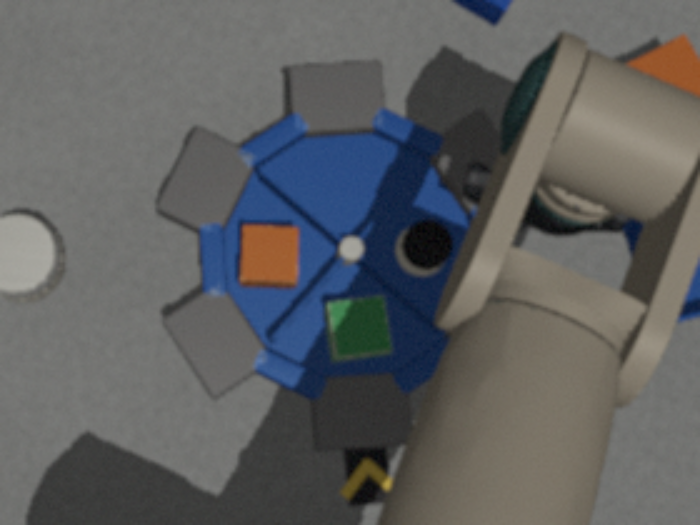

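The green top at (360,327) now lies on the line from the hub (351,249) to the arrow (367,480). I'll back off the lobe, rise and check without the shadow.

```bash
python3 -m crank '[-0.8,-0.1,0,0,0,0, 0,0,1,0,0,0, 0,0,3,0,0,0, 0,0,4,0,0,0, 0,0,5,0,0,0, 0,0,5,0,0,0, -4,-4,1,0,0,0, -4,-4,0,0,0,0]'; python3 -m crank '[-3,-5,0,0,0,0, -3,-5,0,0,0,0, -3,-5,0,0,0,0, -3,-5,0,0,0,0, 0,0,0,0,0,0, 0,0,0,0,0,0, 0,0,0,0,0,0, 0,0,0,0,0,0]'; python3 view.py crop5.png; python3 - <<'E'
from h import *
for n in("top","scene"):
    p=optics.grab_frame(n)
    for k,z in(("green_carton",.03),("arrow",.01),("tin",0),("parts_bin",0)):
        for r in optics.landmark_of(k,p)[:1]: print(n,k,r["p"],onplane(p,r["at"],z).round(4))
E
```

```text
time_s: 10.1
position: [0.535, -0.3371, 0.2255]
ee_rot: [[-0.968, 0.25, -0.017], [0.25, 0.968, 0.003], [0.017, -0.001, -1.0]]
contact_force: [0.2, -0.4, -0.4]
gripper_width: -0.0001
time_s: 11.1
position: [0.4086, -0.5434, 0.2339]
ee_rot: [[-0.968, 0.252, -0.01], [0.252, 0.968, -0.004], [0.009, -0.007, -1.0]]
contact_force: [-0.3, 0.9, -0.5]
gripper_width: 0.0001
blob [ 0.5383 -0.1208] deg to front 359.8 lat mm 0.2 area 40.0
net [ 0.537  -0.1237] deg to front 357.1 lat mm 3.0 area 40.0
tcp [ 0.4085 -0.5435  0.2338] r 0.4661 ang 246.21364688252072 [-0.28293333 -0.8739099   0.01229987]
top arrow 0.61 [ 0.4224 -0.1288  0.01  ]
top tin 0.88 [0.6052 0.1467 0.    ]
scene green_carton 0.66 [ 0.5267 -0.1241  0.03  ]
scene tin 0.97 [0.6069 0.1561 0.    ]
scene parts_bin 0.64 [ 0.5847 -0.4048  0.    ]
```

View pics/crop5.png

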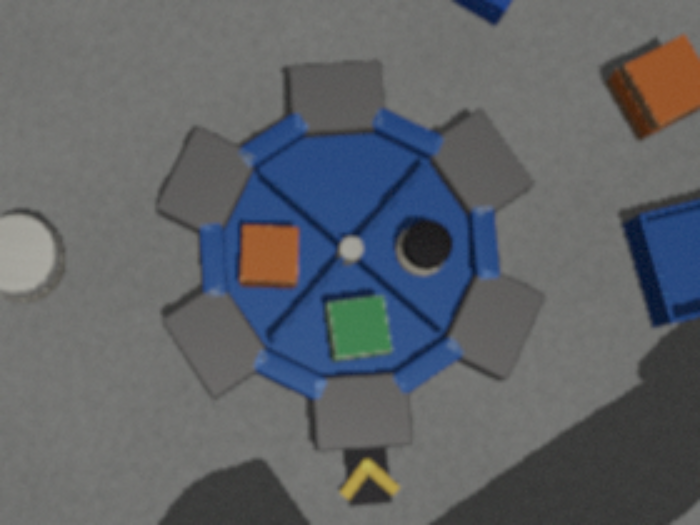

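The last crop shows the green carton at (359,327), centred behind the arrow at (368,480). The goods are upright, the bin and tin have not moved, and the arm is clear. The lateral estimates are +0.2 and +3 mm, against the 12 mm limit.

```bash
python3 -c "from plant import ticket; print(ticket.finish_job())"
```

```text
the job is handed in; nothing more can be done
None
```

I turned the carousel about 170° counter-clockwise with the shut fingers in one rim notch, backed off, rose clear and handed the job in at about 11 s. No verdict was reported.

**Last checks:**
- **Centring:** the green carton was 0.2 mm (colour blob) and 3 mm (network) sideways of the arrow line in the top camera. The limit is 12 mm. The colour blob held only 40 pixels in that picture because my threshold was marginal, but the view confirms the centring.
- **Scene camera:** it put the carton at y = -0.124, about 3 mm from the arrow line and in agreement.
- **Goods:** both cartons and the jar looked upright in their compartments. I did not measure their tilt.
- **Tray at rest:** I did not measure its speed. The tray looked the same in the pictures before and after the fingers left it.
- **Bin and tin:** both looked unmoved in the picture. The network's positions for them differed by about 12–16 mm from the first look. The fingers never went near the tin, and passed the bin only well above it, so I took this as network scatter.
- **Forces:** the wrist force read no more than about 1.6 N at the end of each move.

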